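# Index the worm-drive rotary stage and load its yellow station

## Robot

A 7-joint arm with a two-finger parallel gripper is mounted at the origin on a cart in front of the work surface, level with it; the furniture and walls round the work are solid. World frame = base frame: x ahead of the robot, y to its left, z up, the work surface at z = 0. Lengths are in m, angles in rad, forces in N, time in s.
With the tool pointing down it reaches from about 0.425 to 1.025 m from the base axis. Payload 9.4 kg.
Tool frame: the origin (TCP) lies midway between the tips of the shut fingers; the grasp point (between the pads) lies 19 mm behind it; x points along the fingers, y is the direction in which the jaws open and shut, and the axes are right-handed (so a half turn about x gives the same grasp; the last joint's range is limited). The gripper opens to 85 mm and grips with 20 to 120 N. Pads are 22 mm wide; open, the fingers measure 114 mm over their backs; the gripper's body (76 mm by 85 mm) begins 54 mm behind the grasp point. The pads swing forward as they close: fully open they stand 13 mm farther back than shut.
Start: joints at [1.032, 0.599, -0.003, 1.599, 0.002, 0.943, -0.08], TCP at [0.323, -0.649, 0.231] pointing down, gripper open.
Joint ranges: [-2.57, 2.57], [-0.35, 1.97], [-1.29, 1.29], [0.11, 2.56], [-1.05, 4.19], [0.11, 1.86], [-2.63, 2.63]. Speed limits (rad/s): [2.22, 2.22, 3.01, 3.01, 3.14, 3.14, 3.14].

## Interface

Orientations are given as [roll, pitch, yaw] about the fixed x, y, z axes, in that order (R = Rz(yaw) Ry(pitch) Rx(roll)).
In Python, from plant import manip gives the robot as it stands. Calls block until the motion is done:
- manip.movep(position, orientation): joint-space move of the TCP to a pose.
- manip.move_l(position, feed=0.15, frame=None, until_force=None): straight line of the TCP; frame=None keeps the orientation; feed is the mean speed in m/s. With until_force (N) it stops when the force on the tool has changed by that much, and returns True; else False.
- manip.move_j(angles): joint-space move.
- manip.open_gripper() and manip.grasp(grasp_force=None): open the fingers fully, or close them until they stop; grasp_force is the grip in N (None keeps the last).
- manip.hold(seconds).
- manip.ik(position, orientation): joint angles nearest the present ones, or None.
- manip.read_state(): the state.
- manip.capture(name): name is "side" or "top" or "wrist"; returns the picture (480x640x3 uint8, red, green, blue); there is no depth.
- manip.camera_params(name): a dict with "intrinsics" (3x3 intrinsics, pixels), "dist_coeffs" ([k1, k2, p1, p2, k3] as OpenCV has them; the pictures are not rectified), "pose" (4x4, takes a point from camera to world coordinates). Camera axes: x right, y down, z forward; pixel columns grow to the right and rows downward; lengths in m; the calibration is good to about 2 mm. A picture is of the moment at which its call begins: read the wrist's pose just before it. camera_params takes no time and is no camera call; for the wrist camera it gives the pose at the moment of the call.
A pose or a line that the arm cannot do raises manip.PlanningError and nothing moves.
- manip.finish_job(): hands the job in, once; it reports no verdict.
Trained networks look in the newest picture that a camera, given by its name, has taken for a name from the list of things; names that differ only in an ending like _2 or _b are one class to them, and where a whole thing is asked for, a point or a joint stands for the part that bears it (a point fixed in the world has none). Each returns a list of dicts, best first, with "confidence" (0 to 1); they miss things now and then, are a little off and sometimes report something else, mostly with a low value. They report only what shows in the picture. A call takes as long as a camera call. They do not tell look-alikes from the thing itself.
- manip.outline_of(target, camera): "region" (480x640 bool, what is visible of it) and "rect" ([centre column, centre row, width, height] in pixels, round what is visible of it).
- manip.landmark_of(target, camera): "position" ([column, row] in pixels: a listed point, or the origin of a listed thing).
The state is a dict: "time_s": time; "joint_pos": joint angles; "qvel": joint speeds; "tau": joint torques, N m; "eef_pos": TCP position; "tool_rot": TCP orientation; "ft_force": force on the tool from outside, world axes, zero at the start; "torque": the same for the moment, N m; "grip_width": opening from 0.0 (shut) to 1.0 (fully open).
Only numpy, scipy, OpenCV 4.12 (cv2) and the standard library are available. Lean on these libraries where they do the work, as an engineer would, in place of code of your own. Each camera call takes 0.05 s, during which the arm holds its last target.

## Task

Wind the red-handled crank clockwise until the yellow mark and pad on the turntable have come round to the red pointer and line up with it; turn the table only by its crank. Then set the red stain bottle down gently, upright and wholly on the yellow pad, and leave the table lined up and the violet bottle where it stands.

Things in the scene. Friction and masses are not known exactly. Their poses are not given: they have to be found in the camera images.
- rotary_stage: Bench-fixed rotary stage: 235 x 150 mm base, grey gear housing, turntable (see turntable) on top. Origin on the worktop under the turntable's axis, z up; crank at its -x side (front), red pointer near its -y side. The crank's face slopes: its normal is u = (-0.469, 0, 0.883) in this frame, 28 degrees from vertical towards the front; up the slope is v = (0.883, 0, 0.469).
- crank_hub (a point): Centre of the crank's foot on the sloping face, (-117, 0, 65) mm in the stage's frame. The steel wheel, radius 45 mm, lies 5 to 13 mm out from it along u (hub to 21). The turntable's front edge hangs over the crank, so a vertical tool hits it at the top of the circle: hold the handle with the tool along -u, fingers closing along the stage's y.
- handle_grip (a point): Middle of the red crank handle: a free-spinning red grip, 20 mm thick, standing parallel to u on the wheel 34 mm from its axis; it reaches from 16 to 63 mm out along u from crank_hub, this point lies 43 mm out.
- crank (a joint): Crank angle, rad, many turns; grows clockwise as seen facing the sloping face from the front. Handle's offset from the axis: 34 mm * (cos(q) v - sin(q) y), y = the stage's y axis: highest at 0, at the stage's -y side at pi/2. Friction about 0.035 N m (1 N at the handle), but grip it firmly (about 35 N) or it slides out sideways; it stays where it is left.
- turntable (a joint): Angle, rad, counter-clockwise from above, of the dark steel disc (radius 85 mm, underside 180 and top 194 mm above the worktop). Worm drive: turntable = crank / 36, one turn gives 10 degrees; crank clockwise turns it counter-clockwise. Yellow mark at the pointer at 0.5236 (crank 18.85); starts 2 to 3.5 crank turns short. Light pushes on the table do not turn it.
- yellow_pad (a point): Centre of the top of the yellow pad, a flat disc of 56 mm diameter, 3 mm high, 50 mm from the turntable's axis; a yellow mark on the rim lies beyond it. Three other pads are black. White ticks on the rim are 30 degrees apart. The pad's top is 197 mm above the worktop.
- pointer_tip (a point): Tip of the fixed red pointer beside the turntable's rim, in the direction (-0.42, -0.91) from its axis in the stage's frame, level with the turntable's top (194 mm), 88 mm from the turntable's axis. A tall grey cabinet stands behind and to the right of the stage, its wall some 12 cm from the loading place.
- stain_red: Red dropper bottle with red cap, 97 mm tall, loose, about 90 g. Origin at the centre of its foot, z up. Round body of 37 mm diameter up to 70 mm, then a 20 mm neck and a thin dropper tip. Stands on the worktop to the left of the stage.
- stain_violet: Violet dropper bottle with black cap, same size as the red one, loose; origin at the centre of its foot. Not to be moved; it may stand on either side of the red one, about 8 to 16 cm from it.
There are look-alikes about, which are no part of the job. What is shaped like the stain_red but green is not meant.

How it is judged:
By the outcome, as a careful person would: the job done as asked, in the order asked, and still so for the second after the job is handed in, with the robot touching nothing.
It also fails if it takes over 61 s, if anything falls off the work surface, if the arm or the gripper's body presses on something with over 40 N, if the wrist force passes 120 N, or if a joint passes its speed limit or range.

## Working session

There is one attempt and no reset: what is moved stays moved. The work goes in short steps, each a Python script; the robot and the scene stay as the last script left them, time stands still between calls to the robot, and variables do not carry over. Pictures are saved under pics/ and viewed, and the job is handed in when it is done.

```bash
ls; mkdir -p pics
python3 - <<'E'
from plant import manip
import cv2, numpy as np
np.set_printoptions(precision=4,suppress=True)
for c in ["side","top"]:
    im=manip.capture(c); cv2.imwrite(f"pics/{c}0.png",im[:,:,::-1])
    p=manip.camera_params(c); print(c,p)
    for t in ["handle_grip","crank_hub","yellow_pad","pointer_tip","stain_red","stain_violet","rotary_stage"]:
        try:
            print(t,[(np.round(d["position"],1),round(d["confidence"],2)) for d in manip.landmark_of(t,c)])
        except Exception as e: print(t,e)
print(manip.read_state())
E
```

```text
pics
side {'intrinsics': array([[610.0171,   0.    , 310.6896],
       [  0.    , 610.0171, 236.8322],
       [  0.    ,   0.    ,   1.    ]]), 'dist_coeffs': array([0.0016, 0.    , 0.    , 0.    , 0.    ]), 'pose': array([[ 0.3373, -0.6805,  0.6505, -0.1567],
       [-0.9413, -0.2337,  0.2435,  0.0915],
       [-0.0137, -0.6945, -0.7194,  0.828 ],
       [ 0.    ,  0.    ,  0.    ,  1.    ]])}
handle_grip [(array([297.8, 298.7]), 0.77)]
crank_hub [(array([317.9, 326.5]), 0.62)]
yellow_pad [(array([372.9, 257.5]), 0.95)]
pointer_tip [(array([402.8, 278.5]), 0.67)]
stain_red [(array([249.2, 238.6]), 0.75), (array([247. , 308.7]), 0.63), (array([248.1, 273.3]), 0.59), (array([210.3, 299.8]), 0.56), (array([297.3, 298.6]), 0.56)]
stain_violet [(array([302.2, 239. ]), 0.94)]
rotary_stage [(array([374.6, 313.6]), 0.58)]
top {'intrinsics': array([[450.8595,   0.    , 319.9353],
       [  0.    , 450.8595, 238.0128],
       [  0.    ,   0.    ,   1.    ]]), 'dist_coeffs': array([-0.0384,  0.    ,  0.    ,  0.    ,  0.    ]), 'pose': array([[-0.024 , -0.9972,  0.0709,  0.4065],
       [-0.99
[... 346 characters left out ...]
249.5, 277.9]), 0.8), (array([280.6, 279.9]), 0.72), (array([269.8, 240.5]), 0.62), (array([250.9, 203.1]), 0.61)]
stain_violet [(array([292.3, 186.5]), 0.52)]
rotary_stage [(array([295.5, 186.7]), 0.67)]
{'time_s': 0.8, 'joint_pos': array([ 1.0323,  0.5993, -0.0025,  1.5994,  0.0018,  0.9429, -0.0798]), 'qvel': array([ 0.    , -0.0011, -0.0001,  0.0011, -0.0004, -0.0012, -0.    ]), 'tau': array([  0.0004, -77.6101,   1.5641, -25.8363,   0.0125,   0.002 ,
        -0.    ]), 'eef_pos': array([ 0.323 , -0.6491,  0.2313]), 'tool_rot': array([ 0.7781,  1.5708, -1.9017]), 'ft_force': array([-0.6204, -1.0137,  0.5444]), 'torque': array([ 0.0194, -0.0061, -0.0157]), 'grip_width': 1.001950726058124}
```

View pics/side0.png

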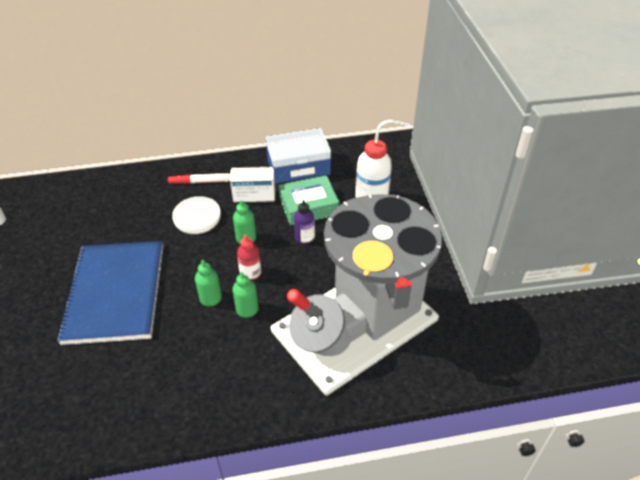

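View pics/top0.png

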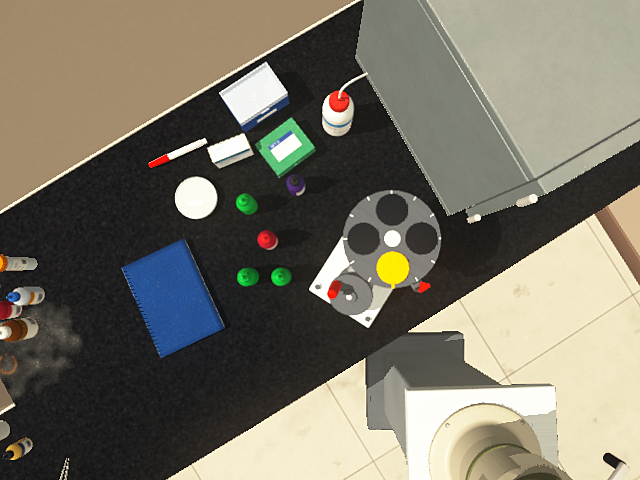

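```bash
cat > h.py <<'E'
from plant import manip
import cv2, numpy as np
from scipy.optimize import least_squares
np.set_printoptions(precision=4,suppress=True)
u=np.array([-.469,0,.883]);v=np.array([.883,0,.469]);yy=np.array([0,1.,0]);hub=np.array([-.117,0,.065])
PA=np.arctan2(-.91,-.42)
def Rz(a): c,s=np.cos(a),np.sin(a); return np.array([[c,-s,0],[s,c,0],[0,0,1]])
def proj(P,c,cp=None):
    cp=cp or manip.camera_params(c); T=np.linalg.inv(cp["pose"])
    r,_=cv2.Rodrigues(T[:3,:3])
    return cv2.projectPoints(np.atleast_2d(P).astype(float),r,T[:3,3],cp["intrinsics"],cp["dist_coeffs"])[0].reshape(-1,2)
def onplane(px,c,z,cp=None):
    cp=cp or manip.camera_params(c)
    n=cv2.undistortPoints(np.array([[px]],float),cp["intrinsics"],cp["dist_coeffs"]).ravel()
    d=cp["pose"][:3,:3]@np.array([n[0],n[1],1]);o=cp["pose"][:3,3]
    return o+d*(z-o[2])/d[2]
def stage_pts(q): # stage frame
    a=PA+q/36-.5236
    return dict(handle_grip=hub+.043*u+.034*(np.cos(q)*v-np.sin(q)*yy),crank_hub=hub,
      yellow_pad=np.array([.05*np.cos(a),.05*np.sin(a),.197]),
      pointer_tip=np.array([.088*np.cos(PA),.088*np.sin(PA),.194]),rotary_stage=np.zeros(3))
def tow(p,s): return Rz(s[2])@p+np.array([s[0],s[1],0])
E
python3 - <<'E'
from h import *
obs=[("side","handle_grip",(297.8,298.7)),("side","crank_hub",(317.9,326.5)),("side","yellow_pad",(372.9,257.5)),("side","pointer_tip",(402.8,278.5)),
("top","handle_grip",(333.1,288.5)),("top","crank_hub",(350.1,295.6)),("top","yellow_pad",(393.1,267.8)),("top","pointer_tip",(417.3,283.5))]
cps={c:manip.camera_params(c) for c in("side","top")}
def res(s):
    P=stage_pts(s[3]); return np.concatenate([(proj(tow(P[n],s),c,cps[c])[0]-np.array(o))/({"side":610,"top":450}[c]/500) for c,n,o in obs])
best=None
for q0 in np.arange(-5,19,.8):
  for y in np.arange(-3,3.1,1):
    r=least_squares(res,[.4,.2,y,q0],loss="soft_l1")
    if best is None or r.cost<best.cost: best=r
    if r.cost<60: print(r.x,r.cost)
print(best.x,best.cost); print(res(best.x).reshape(-1,2))
for c in cps:
  for n,px in dict(side=[("red",(249,275)),],top=[("red",(267,240))])[c]: pass
s=best.x
for n,p in stage_pts(s[3]).items(): print(n,tow(p,s))
E
```

```text
[ 0.456   0.2101 -0.6056 -1.3113] 9.332668019589727
[ 0.456   0.2101 -0.6056 -1.3113] 9.332668019581632
[ 0.4558  0.2063 -0.628  -7.6702] 18.33831100793745
[ 0.4558  0.2063 -0.628  -7.6702] 18.33831100792524
[ 0.4558  0.2063 -0.628  -7.6701] 18.338311008257396
[ 0.4558  0.2063 -0.628  -7.6702] 18.338311007908437
[ 0.4558  0.2063  5.6552 -7.6702] 18.33831100798992
[ 0.456   0.2101 -0.6056 -1.3113] 9.332668019597083
[ 0.456   0.2101 -0.6056 -1.3113] 9.332668019563453
[ 0.456   0.2101 -0.6056 -1.3113] 9.332668019690612
[ 0.456   0.2101 -0.6056 -1.3113] 9.332668019576083
[ 0.456   0.2101 -0.6056 -1.3113] 9.332668019585181
[ 0.4558  0.2063 -0.628  -7.6702] 18.338311007908263
[ 0.456   0.2101  5.6775 -1.3113] 9.3326680195651
[ 0.456   0.2101 -0.6056 -1.3113] 9.33266801956369
[ 0.456   0.2101 -0.6056 -1.3113] 9.332668019566407
[ 0.456   0.2101 -0.6056 -1.3113] 9.332668019569095
[ 0.456   0.2101 -0.6056 -1.3113] 9.332668019577275
[ 0.456   0.2101 -0.6056 -1.3113] 9.332668019563801
[ 0.456   0.2101 -0.6056 -1.3113] 9.33266801962977
[ 0.456   0.2101  5.6775 -1.3113] 9.332668019721472
[ 0.456  
[... 9439 characters left out ...]
3637732
[ 0.4538  0.2174 -0.5727 17.7217] 34.75226873622584
[ 0.4538  0.2174 -0.5727 17.7217] 34.752268736215235
[ 0.4538  0.2174 -0.5727 17.7217] 34.752268736236594
[ 0.4538  0.2174 -0.5727 17.7217] 34.75226873621814
[ 0.4538  0.2174 -0.5727 17.7217] 34.752268736277244
[ 0.4538  0.2174 -0.5727 17.7217] 34.75226873657936
[ 0.456   0.2101 -0.6056 -1.3113] 9.332668019562902
[[-0.1159 -0.2949]
 [-0.3629 -0.8854]
 [-0.6445 -0.9312]
 [-2.5047  0.8344]
 [ 0.8433  1.558 ]
 [ 0.4369 -3.0831]
 [ 0.0108  0.7991]
 [ 3.2539 -0.5726]]
handle_grip [0.3683 0.3108 0.1071]
crank_hub [0.3598 0.2767 0.065 ]
yellow_pad [0.406  0.2114 0.197 ]
pointer_tip [0.3802 0.1654 0.194 ]
rotary_stage [0.456  0.2101 0.    ]
```

Run:
```python
from h import *
for c,t in [("side","stain_red"),("top","stain_red"),("side","stain_violet"),("top","stain_violet")]:
    manip.capture(c)
    for d in manip.landmark_of(t,c):
        p=d["position"]; print(c,t,p,round(d["confidence"],2),onplane(p,c,0)[:2])
# colour: red pixels
for c,win in [("side",(225,225,275,290)),("top",(250,222,290,258))]:
    im=manip.capture(c).astype(int)
    m=(im[...,0]>110)&(im[...,1]<70)&(im[...,2]<80)
    k=np.zeros_like(m);k[win[1]:win[3],win[0]:win[2]]=1
    ys,xs=np.nonzero(m&k); print(c,xs.mean(),ys.mean(),xs.min(),xs.max(),ys.min(),ys.max())
    x0,y0,x1,y1=win
    cv2.imwrite(f"pics/z{c}.png",cv2.resize(im[y0-20:y1+40,x0-30:x1+30].astype('uint8')[:,:,::-1],None,fx=5,fy=5))
```

```text
side stain_red [249.9, 274.7] 0.94 [0.4684 0.4426]
side stain_red [246.1, 238.5] 0.79 [0.5483 0.4855]
side stain_red [207.5, 298.2] 0.77 [0.3956 0.4905]
side stain_red [246.9, 308.6] 0.66 [0.3974 0.4171]
top stain_red [251.6, 206.1] 0.87 [0.5478 0.4808]
top stain_red [266.2, 241.9] 0.82 [0.4695 0.4504]
top stain_red [280.0, 277.6] 0.77 [0.3924 0.4221]
top stain_red [251.2, 279.9] 0.58 [0.3889 0.4838]
side stain_violet [304.2, 236.6] 0.67 [0.5885 0.3836]
top stain_violet [294.5, 186.5] 0.77 [0.5884 0.3872]
side 250.47663551401868 253.7570093457944 237 259 242 263
top 265.81349206349205 239.48015873015873 257 276 230 248
```

Run:
```python
from h import *
a=manip.capture("top")[180:340,300:460]; cv2.imwrite("pics/zt.png",cv2.resize(a,None,fx=3.7,fy=3.7,interpolation=cv2.INTER_CUBIC)[:,:,::-1])
a=manip.capture("side")[180:390,260:450]; cv2.imwrite("pics/zs.png",cv2.resize(a,None,fx=2.8,fy=2.8,interpolation=cv2.INTER_CUBIC)[:,:,::-1])
```

```text
(no output)
```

View pics/zt.png

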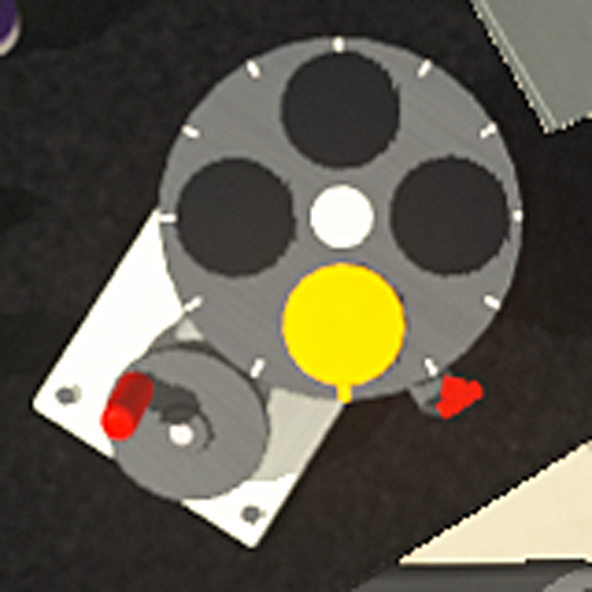

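View pics/zs.png

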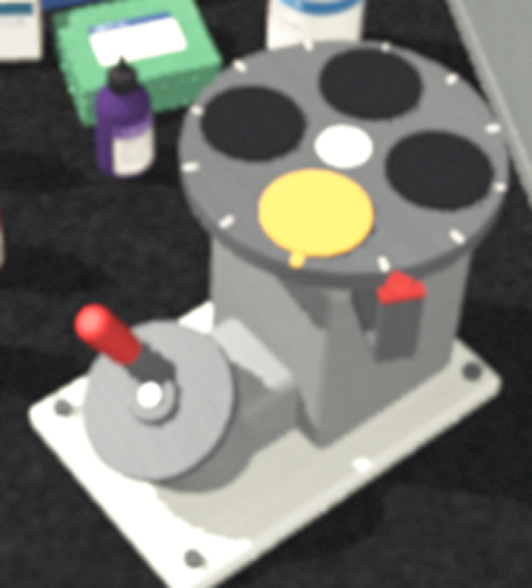

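Run:
```python
from h import *
for c,ps in dict(side=[(470,310),(640,285),(420,165),(15,330)],top=[(448,213),(358,60)]).items():
    for p in ps: print(c,p,onplane(p,c,0)[:2])
for z in (.2,.3,.4,.5):print(z,onplane((448,213),"top",z),onplane((545,190),"top",z),onplane((530,80),"side",z))
o=rpy(downR(0.))
for p in [(.323,-.649,.4),(.3,-.3,.4),(.3,-.3,.5),(.35,-.3,.5),(.42,0,.5),(.35,0,.5),(.45,0,.4),(.3,.3,.5),(.3,.35,.4)]:
    print(p,manip.ik(p,manip.read_state()["tool_rot"]),manip.ik(p,rpy(crankR([0,0,-.6056],-1))))
```

```text
side (470, 310) [0.5179 0.0604]
side (640, 285) [ 0.6683 -0.2081]
side (420, 165) [0.8665 0.2239]
side (15, 330) [0.2308 0.7629]
top (448, 213) [0.5227 0.0565]
top (358, 60) [0.8701 0.2406]
0.2 [0.4986 0.1142 0.2   ] [ 0.5349 -0.0573  0.2   ] [0.9323 0.0516 0.2   ]
0.3 [0.4866 0.143  0.3   ] [ 0.5182 -0.006   0.3   ] [0.7589 0.0579 0.3   ]
0.4 [0.4746 0.1718 0.4   ] [0.5014 0.0452 0.4   ] [0.5855 0.0643 0.4   ]
0.5 [0.4626 0.2007 0.5   ] [0.4847 0.0964 0.5   ] [0.4121 0.0706 0.5   ]
(0.323, -0.649, 0.4) [ 1.0252  0.4822  0.0092  1.3875 -0.0044  1.2719 -0.0743] [ 1.0756  0.3187  0.0853  1.7482 -0.4336  0.6951 -0.7433]
(0.3, -0.3, 0.4) [ 0.7278  0.0462 -0.0801  2.0018  0.0042  1.0938 -0.4631] [ 0.856  -0.1564 -0.1451  2.2851 -0.1391  0.5289 -1.3665]
(0.3, -0.3, 0.5) [ 0.7427 -0.0103 -0.0898  1.8181 -0.0009  1.3338 -0.4558] [ 0.9676 -0.2307 -0.206   2.0862 -0.1628  0.8031 -1.3363]
(0.35, -0.3, 0.5) [ 0.6701  0.0463 -0.0895  1.7599  0.0043  1.3356 -0.5292] [ 0.8709 -0.1722 -0.2314  2.0454 -0.0744  0.7767 -1.5033]
(0.42, 0, 0.5) [ 0.3087 -0.0011 -0.4366  1.8089 -0.0005  1.3338 -1.2368] [ 0.8757 -0.2663 -0.9618  2.0194  0.1218  0.9038 -2.3447]
(0.35, 0, 0.5) [ 0.3683 -0.1179 -0.446   1.9073 -0.0521  1.3411 -1.172 ] [ 0.4086 -0.331  -0.6184  2.1046  0.195   0.9775 -2.475 ]
(0.45, 0, 0.4) [ 0.1868  0.0988 -0.3439  1.9468  0.0373  1.1021 -1.2813] None
(0.3, 0.3, 0.5) [-0.5426  0.0028 -0.3732  1.8052  0.001   1.3339 -2.0249] None
(0.3, 0.35, 0.4) [ 0.0157  0.2654 -1.2229  1.8982  0.2717  1.1648 -2.4141] [-0.4307  0.2895 -1.0989  1.9454  0.668   1.4165  2.3315]<sys>:0: UserWarning: Gimbal lock detected. Setting third angle to zero since it is not possible to uniquely determine all angles.
```

Run:
```python
from h import *
st=lambda:(lambda r:print(r["time_s"],r["eef_pos"],r["tool_rot"],r["joint_pos"]))(manip.read_state())
manip.move_j([0.9,-0.2,0,1.95,0,1.25,0]); st()
manip.move_j([-0.7,-0.2,-0.3,1.95,0.3,1.25,1.3]); st()
s=[.456,.2101,-.6056]
for sg in(1,-1):
  for d in(.25,.2,.15,.12):
    print(sg,d,crankP(s,-1.31,d),manip.ik(crankP(s,-1.31,d),rpy(crankR(s,sg))))
cv2.imwrite("pics/w1.png",manip.capture("wrist")[:,:,::-1])
```

```text
3.1083 [ 0.1753 -0.3121  0.515 ] [ 1.5705  1.4302 -0.9004] [ 0.9001 -0.1982 -0.      1.9497  0.0001  1.2496 -0.    ]
5.075 [0.3017 0.2194 0.5324] [-0.9844  1.1986 -0.1829] [-0.6988 -0.1998 -0.2991  1.9501  0.3001  1.25    1.2996]
1 0.25 [0.2958 0.361  0.2731] [-0.7768  0.3779 -0.7221  2.1128  0.7392  1.1508 -0.9835]
1 0.2 [0.3151 0.3476 0.2289] [-0.7932  0.4278 -0.653   2.1737  0.8166  1.0553 -1.0401]
1 0.15 [0.3344 0.3343 0.1848] [-0.8104  0.4864 -0.5783  2.2263  0.9111  0.9632 -1.1099]
1 0.12 [0.3459 0.3263 0.1583] [-0.8201  0.5257 -0.5317  2.2534  0.9769  0.9104 -1.159 ]
-1 0.25 [0.2958 0.361  0.2731] [-1.022   0.325  -0.3918  2.1264  0.6577  1.0522  2.266 ]
-1 0.2 [0.3151 0.3476 0.2289] [-1.0145  0.3815 -0.3504  2.1866  0.736   0.9487  2.206 ]
-1 0.15 [0.3344 0.3343 0.1848] [-1.0106  0.4472 -0.3003  2.2384  0.8335  0.8474  2.1301]
-1 0.12 [0.3459 0.3263 0.1583] [-1.0106  0.4907 -0.2648  2.2653  0.9024  0.7878  2.0759]
```

View pics/w1.png

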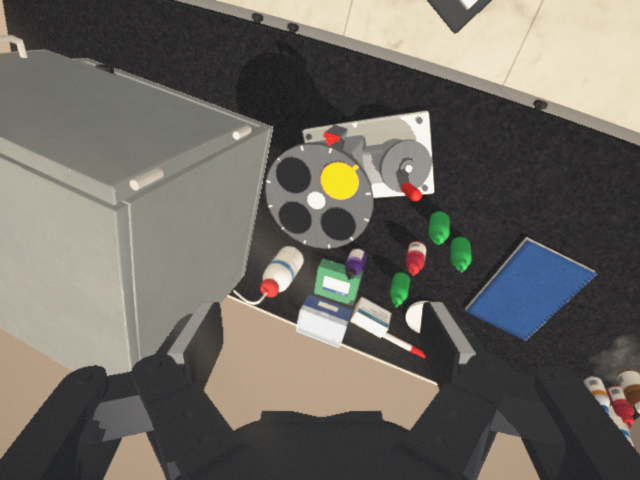

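Run:
```python
from h import *
s=[.456,.2101,-.6056]
manip.movep(crankP(s,-1.31,.2),rpy(crankR(s,1)))
r=manip.read_state();print(r["time_s"],r["eef_pos"],r["joint_pos"])
cp=manip.camera_params("wrist");im=manip.capture("wrist");cv2.imwrite("pics/w2.png",im[:,:,::-1])
np.save("cpw.npy",cp,allow_pickle=True)
for t in ["handle_grip","crank_hub","yellow_pad","pointer_tip"]:
    print(t,[(np.round(d["position"],1),round(d["confidence"],2)) for d in manip.landmark_of(t,"wrist")], proj(tow(stage_pts(-1.31)[t],s),"wrist",cp))
```

```text
7.1333 [0.3153 0.3476 0.2293] [-0.7928  0.4273 -0.6527  2.1734  0.8164  1.0554 -1.0394]
handle_grip [(array([324.3, 226.6]), 0.81)] [[320.5116 222.2346]]
crank_hub [(array([287.2, 205.1]), 0.67)] [[286.2027 201.2164]]
yellow_pad [(array([256. , 372.7]), 0.74)] [[250.4504 368.9768]]
pointer_tip [(array([193.8, 371.3]), 0.72)] [[192.3502 367.2739]]
```

View pics/w2.png

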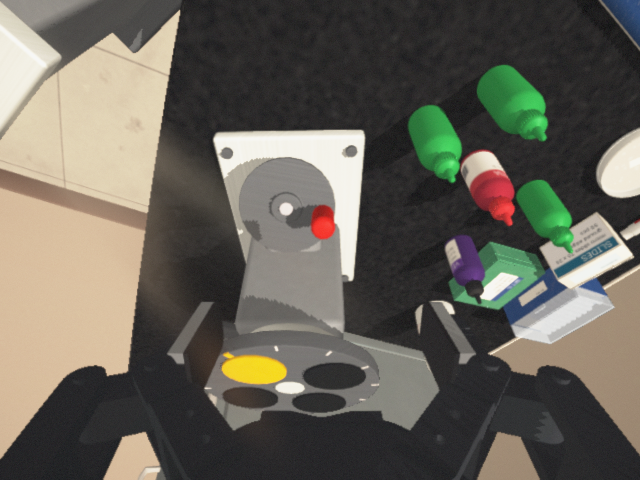

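Run:
```python
from h import *
obs=[("side","handle_grip",(297.8,298.7)),("side","crank_hub",(317.9,326.5)),("side","yellow_pad",(372.9,257.5)),("side","pointer_tip",(402.8,278.5)),
("top","handle_grip",(333.1,288.5)),("top","crank_hub",(350.1,295.6)),("top","yellow_pad",(393.1,267.8)),("top","pointer_tip",(417.3,283.5)),
("wrist","handle_grip",(324.3,226.6)),("wrist","crank_hub",(287.2,205.1)),("wrist","yellow_pad",(255,370.5)),("wrist","pointer_tip",(193.8,371.3)),
("side","c",(382.5,232.1)),("top","c",(392.4,238.6)),("wrist","c",(290,388)),
("side","cap",(313.6,321.5)),("top","cap",(348.9,297.2)),("wrist","cap",(286.3,209))]
cps={c:manip.camera_params(c) for c in("side","top")};cps["wrist"]=np.load("cpw.npy",allow_pickle=True).item()
def res(s):
    P=stage_pts(s[3]);P["c"]=np.array([0,0,.196]);P["cap"]=hub+.021*u
    o=np.array(s[4:7])
    return np.concatenate([(proj(tow(P[n],s)+(o if c=="wrist" else 0),c,cps[c])[0]-np.array(p)) for c,n,p in obs]+[np.array(s[4:7])*500])
for q0 in (-1.3,5.):
    r=least_squares(res,[.456,.21,-.6,q0,0,0,0],loss="soft_l1");print(r.x,r.cost);print(np.round(r.fun[:-3].reshape(-1,2),1).tolist())
    print(cps["wrist"]["intrinsics"][0,0])
```

```text
[ 0.4568  0.2103 -0.5971 -1.2986  0.0034  0.0007  0.0011] 17.136506823637752
[[0.4, -0.4], [-0.0, -1.1], [-0.5, -1.5], [-2.5, 0.5], [1.2, 1.3], [0.7, -2.9], [0.1, 0.2], [3.2, -1.2], [-1.6, -0.8], [1.3, -0.8], [-1.0, 1.3], [2.5, -1.1], [-0.1, 0.3], [0.2, 0.2], [-0.5, 0.5], [-1.1, -0.2], [-0.2, 0.3], [0.0, 0.5]]
347.0072467547091
[ 0.4567  0.2111 -0.5957  4.9934  0.0036  0.0001  0.001 ] 33.43378759081807
[[0.1, -0.5], [-0.5, -1.1], [5.2, -0.4], [-3.1, 0.4], [1.0, 1.4], [0.4, -2.8], [4.8, -0.2], [2.7, -1.2], [-1.5, -0.6], [1.4, -0.9], [-7.6, 3.6], [2.8, -1.2], [-0.7, 0.2], [-0.2, 0.3], [-0.2, 0.3], [-1.5, -0.2], [-0.5, 0.4], [0.2, 0.4]]
347.0072467547091
```

Run:
```python
from h import *
s=[.4585,.2106,-.597]
o=rpy(crankR(s,1)); np.save("s.npy",s)
st=lambda:(lambda r:print(round(r["time_s"],2),r["eef_pos"],"f",r["ft_force"],r["torque"],r["grip_width"],r["joint_pos"]))(manip.read_state())
manip.movep(crankP(s,-1.30,.16),o); st()
print(manip.move_l(crankP(s,-1.30,.048),feed=.12,until_force=10)); st()
manip.grasp(35); st()
for q in np.linspace(-1.30,-.5,3)[1:]:
    manip.move_l(crankP(s,q,.048),feed=.12); st()
cv2.imwrite("pics/w3.png",manip.capture("wrist")[:,:,::-1])
```

```text
7.67 [0.3321 0.3351 0.1932] f [-0.0133 -0.1637  0.2794] [ 0.2937  0.4234 -0.0318] 0.9992053460951573 [-0.7842  0.4789 -0.6203  2.2186  0.9026  0.9904 -1.0969]
False
8.75 [0.3754 0.3071 0.0953] f [0.5585 0.0533 0.3979] [0.2317 0.4322 0.0137] 1.0025023343063664 [-0.7691  0.6469 -0.515   2.3004  1.1907  0.8528 -1.3192]
9.37 [0.3758 0.3074 0.0951] f [0.2873 2.5542 3.3444] [ 0.6679 -0.0512  0.2061] 0.22336206774642497 [-0.7691  0.6474 -0.5146  2.2999  1.1917  0.8526 -1.3197]
9.63 [0.3822 0.2956 0.1015] f [4.7005 3.321  6.4169] [ 0.4895 -0.7788  0.4185] 0.22126456614644494 [-0.7473  0.6306 -0.5112  2.3113  1.1968  0.8456 -1.303 ]
9.9 [0.3831 0.2819 0.1059] f [3.5952 0.8013 9.7175] [-0.0593 -1.1689  0.3018] 0.22138968319549726 [-0.7327  0.6156 -0.5093  2.3328  1.206   0.8366 -1.3034]
```

View pics/w3.png

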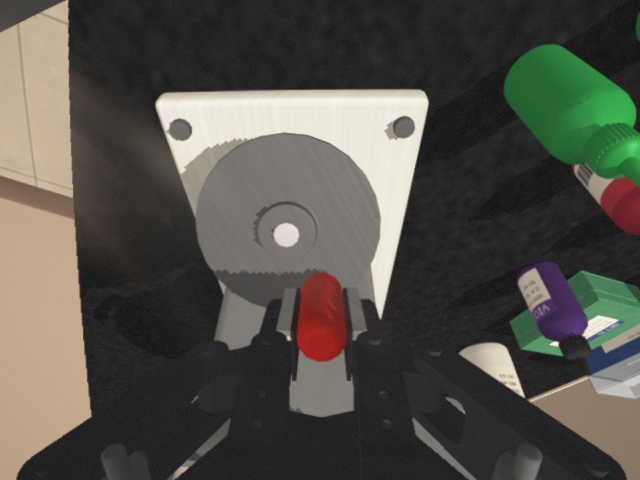

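Run:
```python
from h import *
s=np.load("s.npy")
for q in np.linspace(-.5,-.5+2*np.pi,17)[1:]:
    manip.move_l(crankP(s,q,.048),feed=.13)
    r=manip.read_state();f=r["ft_force"];W=Rz(s[2])
    print(round(r["time_s"],2),round(q,2),"f u,v,y",[round(float(f@(W@k)),1) for k in(u,v,yy)],round(r["grip_width"],3), np.round(r["torque"],2))
    if np.linalg.norm(f)>35: print("stop");break
cv2.imwrite("pics/w4.png",manip.capture("wrist")[:,:,::-1])
```

```text
10.2 -0.11 f u,v,y [9.6, 8.6, -0.7] 0.22 [-0.77 -0.98 -0.01]
10.45 0.29 f u,v,y [11.0, 6.1, -4.1] 0.225 [-0.95 -0.27 -0.32]
10.7 0.68 f u,v,y [9.8, 3.0, -3.8] 0.224 [-0.78  0.37 -0.41]
10.95 1.07 f u,v,y [8.5, 0.6, -3.9] 0.219 [-0.41  0.8  -0.4 ]
11.2 1.46 f u,v,y [7.0, -1.6, -1.4] 0.224 [ 0.13  0.8  -0.15]
11.45 1.86 f u,v,y [4.4, -0.5, 2.7] 0.22 [0.73 0.11 0.23]
11.7 2.25 f u,v,y [5.7, 1.8, 3.7] 0.22 [ 0.79 -0.63  0.51]
11.95 2.64 f u,v,y [7.9, 6.0, 3.4] 0.223 [ 0.27 -0.96  0.39]
12.2 3.03 f u,v,y [10.4, 6.1, 1.6] 0.226 [-0.21 -0.73  0.16]
12.45 3.43 f u,v,y [10.9, 5.0, -0.3] 0.222 [-0.35 -0.35 -0.02]
12.7 3.82 f u,v,y [9.8, 3.2, -1.2] 0.225 [-0.18  0.02 -0.1 ]
12.95 4.21 f u,v,y [9.7, 2.1, -0.9] 0.22 [ 0.09  0.28 -0.08]
13.2 4.61 f u,v,y [7.6, 0.3, 1.3] 0.223 [0.33 0.22 0.07]
13.45 5.0 f u,v,y [6.9, 2.4, 1.4] 0.226 [ 0.5  -0.12  0.24]
13.7 5.39 f u,v,y [7.1, 4.0, 2.3] 0.22 [ 0.39 -0.52  0.34]
13.95 5.78 f u,v,y [9.9, 5.6, 2.7] 0.219 [-0.05 -0.77  0.21]
```

View pics/w4.png

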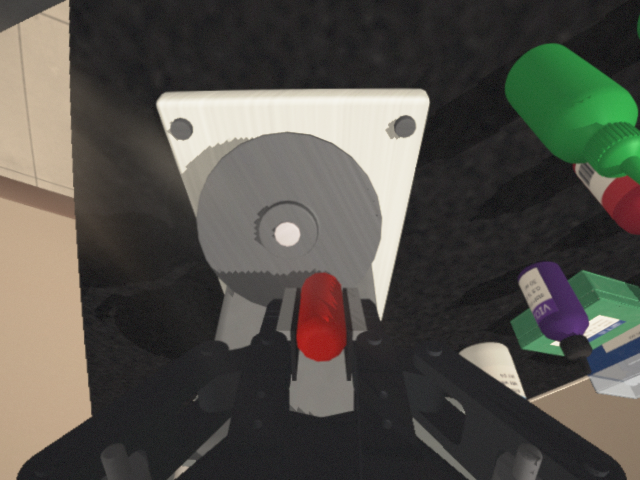

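Run:
```python
from h import *
s=np.load("s.npy")
q0=-.5+2*np.pi; q1=6*np.pi
for q in np.linspace(q0,q1,34)[1:]:
    manip.move_l(crankP(s,q,.048),feed=.14)
    r=manip.read_state();f=r["ft_force"]
    if np.linalg.norm(f)>35: print("stop",q,f);break
print(r["time_s"],q,f,r["grip_width"],r["eef_pos"],crankP(s,q,.048))
im=manip.capture("top");cv2.imwrite("pics/t5.png",cv2.resize(im[150:350,260:480],None,fx=2.7,fy=2.7,interpolation=cv2.INTER_CUBIC)[:,:,::-1])
im=manip.capture("side");cv2.imwrite("pics/s5.png",cv2.resize(im[180:390,260:450],None,fx=2.8,fy=2.8,interpolation=cv2.INTER_CUBIC)[:,:,::-1])
```

```text
22.25 18.84955592153876 [-3.1278  0.8436 12.4576] 0.22134633640020135 [0.3761 0.2648 0.1077] [0.3753 0.2671 0.1066]
```

View pics/t5.png

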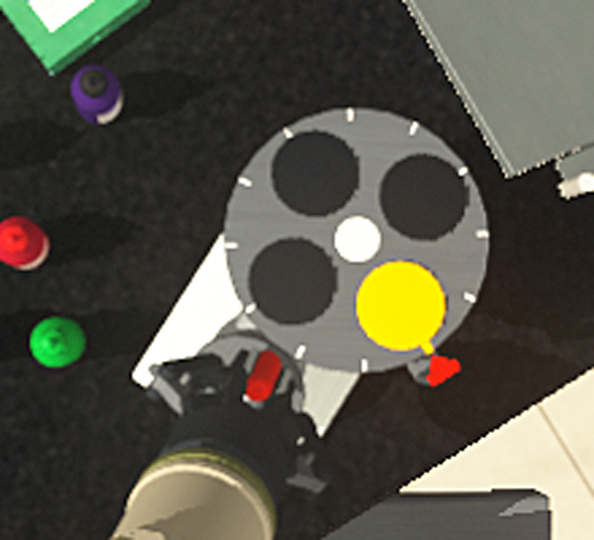

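View pics/s5.png

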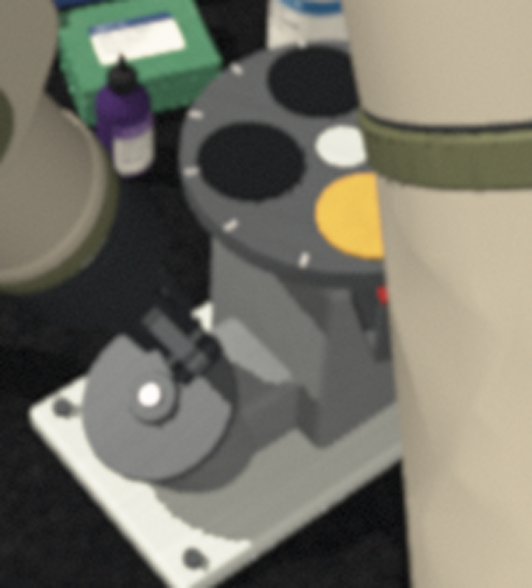

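Run:
```python
from h import *
s=np.load("s.npy");o=rpy(crankR(s,1))
manip.open_gripper()
r=manip.read_state();print(r["time_s"],r["eef_pos"],r["ft_force"],r["grip_width"])
P=crankP(s,0,.048); d=r["eef_pos"]+Rz(s[2])@(u*.13)
manip.move_l(d,feed=.2)
r=manip.read_state();print(r["time_s"],r["eef_pos"],r["joint_pos"])
pad=tow(np.array([.05*np.cos(PA),.05*np.sin(PA),.197]),s);print("pad",pad)
for a in np.deg2rad([70,90,110,250,270,290]):
    print(round(np.degrees(a)),manip.ik([.470,.446,.2],rpy(downR(a))))
for a in np.deg2rad(np.arange(0,360,30)):
    print(round(np.degrees(a)),manip.ik([*pad[:2],.3],rpy(downR(a))),manip.ik([*pad[:2],.233],rpy(downR(a))))
im=manip.capture("top");cv2.imwrite("pics/t6.png",cv2.resize(im[150:350,260:480],None,fx=2.7,fy=2.7,interpolation=cv2.INTER_CUBIC)[:,:,::-1])
```

```text
23.0083 [0.3753 0.2671 0.1065] [-0.2962  0.6401  0.0849] 1.0020907530205718
23.8083 [0.3252 0.3006 0.2207] [-0.7353  0.3965 -0.6458  2.2623  0.8587  0.9851 -1.0396]
pad [0.4157 0.1848 0.197 ]
70 [-0.3614  0.6475 -0.7672  1.7825  0.5463  0.9371 -0.1408]
90 [-0.3354  0.6624 -0.8147  1.7809  0.5798  0.9556  0.1777]
110 [-0.312   0.6772 -0.8586  1.7794  0.6107  0.9739  0.4987]
250 [-1.2002  0.5952  0.5528  1.8386 -0.4127  0.8241 -2.3586]
270 [-0.7206  0.5455 -0.1899  1.8064  0.1366  0.8023 -2.5495]
290 [-0.6626  0.5527 -0.2779  1.8025  0.1995  0.8138 -2.2605]
0 [-0.0828  0.225  -0.553   2.0829  0.1537  0.8721 -0.7237] [-0.0946  0.3208 -0.5697  2.169   0.2618  0.717  -0.8401]
30 [-0.0262  0.2345 -0.6236  2.0801  0.1773  0.8777 -0.2271] [-0.031   0.3351 -0.6543  2.1656  0.3048  0.7299 -0.3646]
60 [ 0.0041  0.2403 -0.6618  2.0786  0.1907  0.8811  0.2813] [-0.0076  0.3411 -0.686   2.1643  0.3214  0.7353  0.1405]
90 [ 0.1167  0.2667 -0.8084  2.0732  0.2463  0.897   0.7414] [ 0.0893  0.3713 -0.8212  2.1594  0.3946  0.7627  0.5817]
120 [ 0.1699  0.2827 -0.8808  2.0707  0.2766  0.9069  1.2303] [
[... 326 characters left out ...]
 2.1478 -0.4191  0.9058 -2.5997] [ 0.3197  0.5114 -1.2024  2.1489  0.6241  0.8967  2.4085]
240 [-0.5748  0.1855  0.0375  2.1094 -0.0092  0.8468 -2.6263] [-0.9715  0.3073  0.5566  2.2179 -0.258   0.6768 -2.3278]
270 [-0.368   0.1944 -0.2082  2.0981  0.053   0.8538 -2.178 ] [-0.3614  0.2846 -0.2283  2.1839  0.1009  0.6826 -2.23  ]
300 [-0.2693  0.2023 -0.3261  2.0928  0.0851  0.8587 -1.6921] [-0.2669  0.2937 -0.3477  2.1785  0.1552  0.6919 -1.7679]
330 [-0.1683  0.2131 -0.4481  2.0874  0.1207  0.8652 -1.2096] [-0.176   0.3061 -0.4638  2.1734  0.2099  0.7036 -1.3057]<sys>:0: UserWarning: Gimbal lock detected. Setting third angle to zero since it is not possible to uniquely determine all angles.
```

View pics/t6.png

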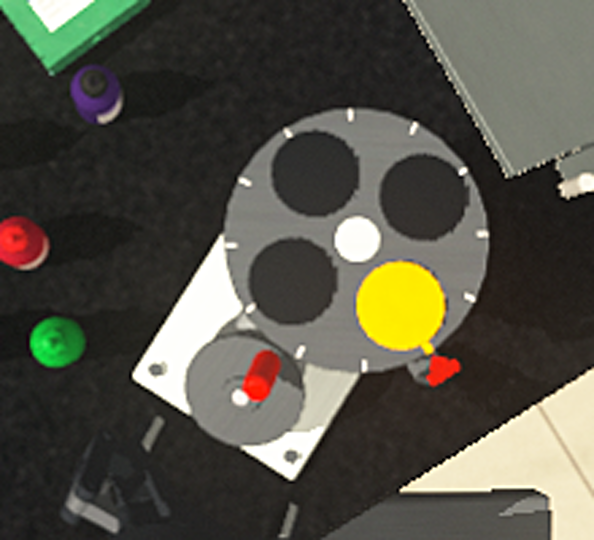

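```bash
python3 - <<'E' 2>/dev/null
from h import *
manip.movep([.470,.446,.20],rpy(downR(np.pi/2)))
r=manip.read_state();print(r["time_s"],r["eef_pos"],r["joint_pos"])
cp=manip.camera_params("wrist");im=manip.capture("wrist");cv2.imwrite("pics/w7.png",im[:,:,::-1])
for d in manip.landmark_of("stain_red","wrist"): print(d["position"],d["confidence"],onplane(d["position"],"wrist",0,cp)[:2])
print(proj([[.470,.446,0],[.470,.446,.07],[.470,.446,.097]],"wrist",cp))
E
```

```text
24.975 [0.4689 0.4456 0.1992] [-0.3359  0.663  -0.815   1.7827  0.58    0.9556  0.1761]
[289.5, 134.8] 0.91 [0.3984 0.4159]
[360.8, 134.0] 0.76 [0.3977 0.4839]
[364.8, 281.3] 0.68 [0.5518 0.4935]
[321.3, 208.8] 0.65 [0.471  0.4462]
[[321.0767 207.8623]
 [320.9433 227.5724]
 [320.8735 237.8817]]
```

View pics/w7.png

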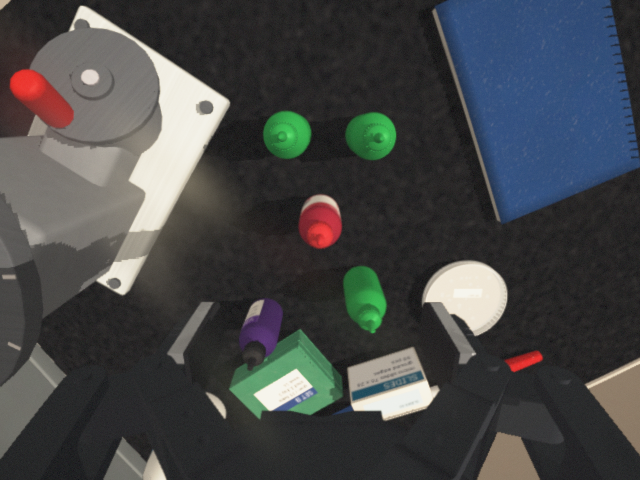

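```bash
python3 - <<'E' 2>/dev/null
from h import *
print(manip.move_l([.4715,.446,.036],feed=.15,until_force=8))
r=manip.read_state();print(r["time_s"],r["eef_pos"],r["ft_force"])
manip.grasp(30)
r=manip.read_state();print(r["time_s"],r["eef_pos"],r["ft_force"],r["grip_width"]); np.save("zg.npy",r["eef_pos"])
manip.move_l([.4715,.446,.32],feed=.25)
r=manip.read_state();print(r["time_s"],r["eef_pos"],r["ft_force"],r["grip_width"],r["joint_pos"])
cv2.imwrite("pics/w8.png",manip.capture("wrist")[:,:,::-1])
im=manip.capture("side");cv2.imwrite("pics/s8.png",im[:,:,::-1])
E
```

```text
False
26.3167 [0.4718 0.4465 0.0369] [-0.2816 -0.571   0.7393]
26.825 [0.4718 0.4459 0.0364] [ 0.2472 -1.969   5.0365] 0.4178364918137434
28.1083 [0.4712 0.4453 0.3185] [ 0.0775  0.1741 -0.796 ] 0.41771931324035366 [-0.2859  0.5572 -0.886   1.6485  0.4622  1.1619  0.2839]
```

View pics/w8.png

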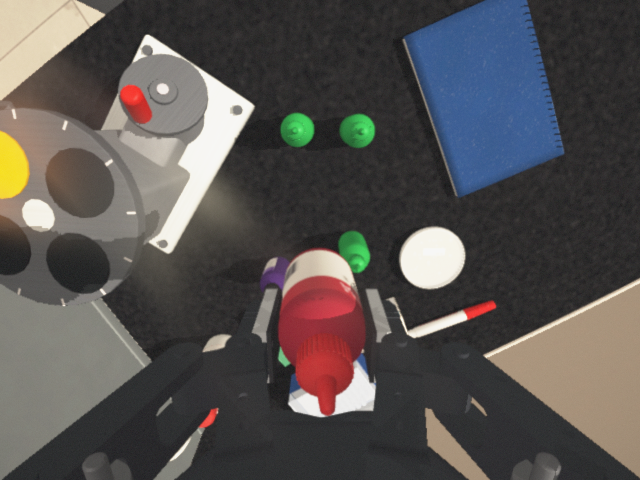

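View pics/s8.png

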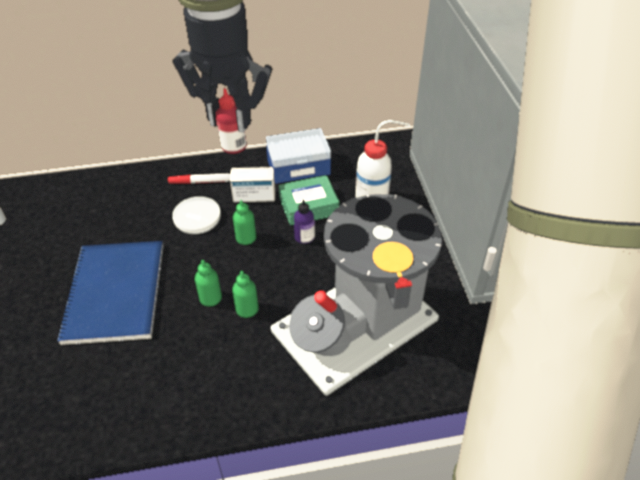

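```bash
python3 - <<'E' 2>/dev/null
from h import *
for c in("side","top","wrist"):
    cp=manip.camera_params(c)
    manip.capture(c)
    print(c,[(np.round(d["position"],1),round(d["confidence"],2),onplane(d["position"],c,.197,cp)) for d in manip.landmark_of("yellow_pad",c)][:2])
manip.movep([.416,.185,.31],rpy(downR(np.pi/2)))
r=manip.read_state();print(r["time_s"],r["eef_pos"],r["ft_force"],r["joint_pos"])
cv2.imwrite("pics/w9.png",manip.capture("wrist")[:,:,::-1])
im=manip.capture("side");cv2.imwrite("pics/s9.png",im[:,:,::-1])
E
```

```text
side [(array([393.5, 257. ]), 0.68, array([0.4145, 0.1831, 0.197 ]))]
top []
wrist []
29.55 [0.4167 0.1862 0.3106] [ 0.1305 -0.1152 -0.9823] [ 0.2715  0.3065 -1.0199  2.05    0.3211  0.9505  0.6538]
```

View pics/w9.png

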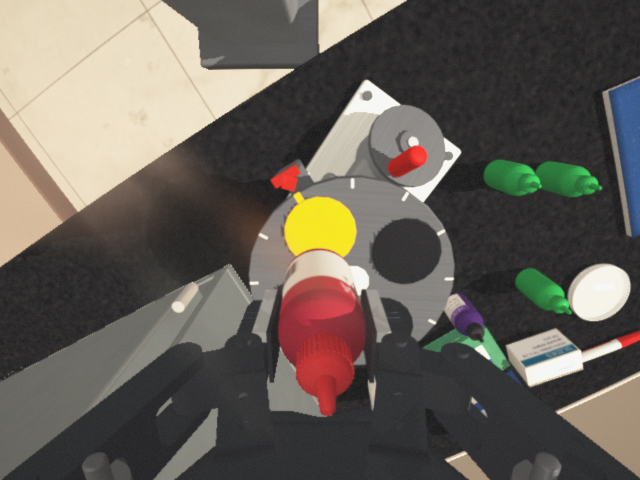

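View pics/s9.png

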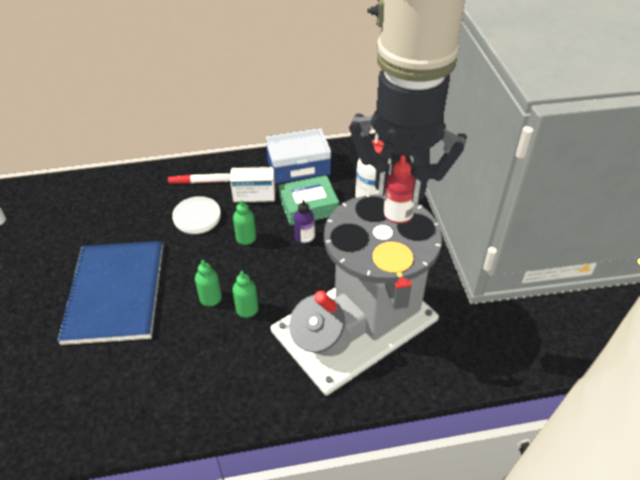

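```bash
python3 - <<'E' 2>/dev/null
from h import *
cp=manip.camera_params("wrist");im=cv2.imread("pics/w9.png")[:,:,::-1].astype(int)
m=((im[...,0]>180)&(im[...,1]>150)&(im[...,2]<90)).astype(np.uint8)
m=cv2.morphologyEx(m,cv2.MORPH_OPEN,np.ones((15,15)))
ys,xs=np.nonzero(m)
pts=[]
for x in range(xs.min(),xs.max()+1):
    c=ys[xs==x]; 
    if len(c): pts.append((x,c.min()))
W=np.array([onplane(p,"wrist",.197,cp)[:2] for p in pts[3:-3]])
r=least_squares(lambda t:np.hypot(*(W-t).T)-.028,[.416,.185],loss="soft_l1",f_scale=.001);print(r.x,np.abs(r.fun).max(),r.cost)
E
```

```text
[0.4169 0.1862] 0.0021928996855166555 5.524982433147871e-06
```

```bash
python3 - <<'E' 2>/dev/null
from h import *
manip.move_l([.4163,.185,.242],feed=.12)
manip.hold(.3)
r=manip.read_state();print(r["time_s"],r["eef_pos"],r["ft_force"],r["joint_pos"])
print(manip.move_l([.4163,.185,.2315],feed=.015,until_force=2.5))
manip.hold(.2)
r=manip.read_state();print(r["time_s"],r["eef_pos"],r["ft_force"])
im=manip.capture("side");cv2.imwrite("pics/s10.png",cv2.resize(im[80:330,280:520],None,fx=2.3,fy=2.3,interpolation=cv2.INTER_CUBIC)[:,:,::-1])
E
```

```text
30.6667 [0.4165 0.185  0.2425] [-0.062   0.5735 -0.7616] [ 0.1801  0.3919 -0.9476  2.1428  0.4425  0.8118  0.5258]
True
31.4417 [0.4164 0.1849 0.2333] [-0.5539 -1.1971  5.4417]
```

View pics/s10.png

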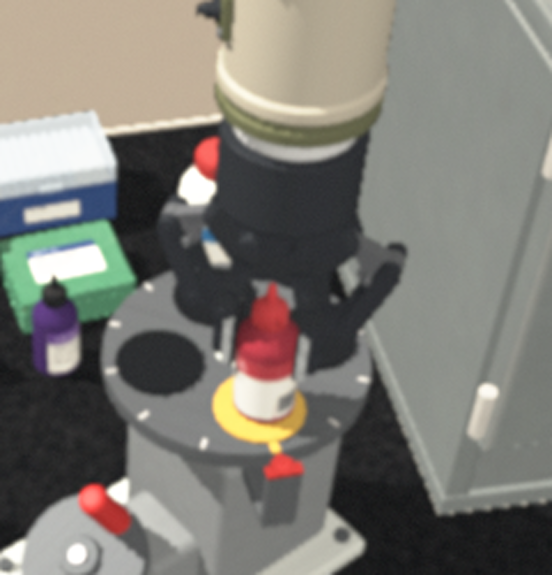

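```bash
python3 - <<'E' 2>/dev/null
from h import *
manip.open_gripper(); manip.hold(.2)
manip.move_l([.4163,.185,.36],feed=.12)
r=manip.read_state();print(r["time_s"],r["eef_pos"],r["ft_force"])
manip.move_j([r["joint_pos"][0]-.5,-.1,-.6,2.0,.2,1.2,.5])
for c in("side","top"):
    im=manip.capture(c);a=im[80:330,280:520] if c=="side" else im[150:350,260:480]
    cv2.imwrite(f"pics/{c}11.png",cv2.resize(a,None,fx=2.3,fy=2.3,interpolation=cv2.INTER_CUBIC)[:,:,::-1])
for d in manip.landmark_of("stain_red","side"): print(d["position"],d["confidence"],onplane(d["position"],"side",.197))
for d in manip.landmark_of("stain_violet","side"): print(d["position"],d["confidence"],onplane(d["position"],"side",0))
print(manip.read_state()["time_s"])
E
```

```text
33.4417 [0.416  0.1847 0.3594] [ 0.1981  0.0659 -0.8244]
[396.2, 257.0] 0.97 [0.4157 0.1795 0.197 ]
[246.0, 236.7] 0.89 [0.3838 0.3933 0.197 ]
[209.6, 300.0] 0.78 [0.2624 0.3916 0.197 ]
[249.6, 309.5] 0.72 [0.2654 0.3357 0.197 ]
[302.6, 235.3] 0.76 [0.5908 0.3876 0.    ]
34.3583
```

View pics/side11.png

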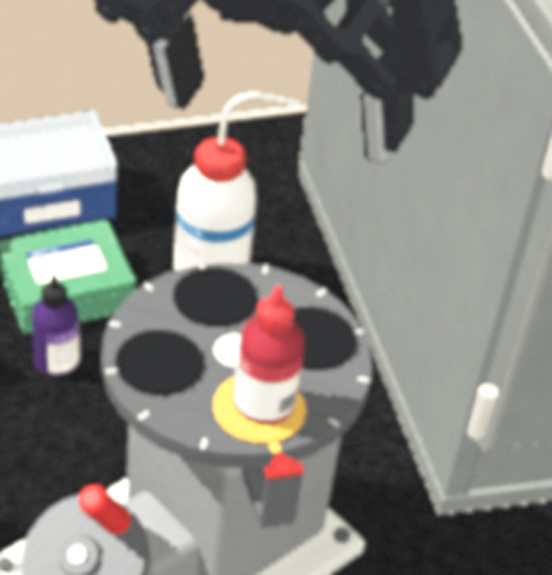

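View pics/top11.png

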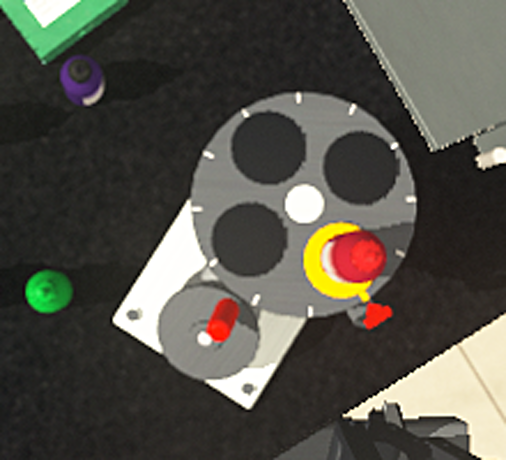

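```bash
python3 - <<'E' 2>/dev/null
from h import *
t=np.linspace(0,2*np.pi,60)
C=lambda x,y,z,r:np.c_[x+r*np.cos(t),y+r*np.sin(t),0*t+z]
out=[]
for c,(x0,y0) in dict(side=(350,180),top=(370,230)).items():
    im=manip.capture(c);a=cv2.resize(im[y0:y0+110,x0:x0+90],None,fx=4.2,fy=4.2,interpolation=cv2.INTER_CUBIC)[:,:,::-1].copy()
    px,py=(.4145,.1831) if c=="side" else (.4155,.1845)
    for (x,y,z,r,col) in [(px,py,.197,.028,(255,0,0)),(px,py-.003,.197,.0185,(0,255,0)),(px,py-.003,.267,.0185,(0,255,0))]:
        P=((proj(C(x,y,z,r),c)-[x0,y0]+.5)*4.2).astype(np.int32);cv2.polylines(a,[P],True,col,1)
    out.append(a)
cv2.imwrite("pics/ov.png",np.hstack(out))
E
```

```text
(no output)
```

View pics/ov.png

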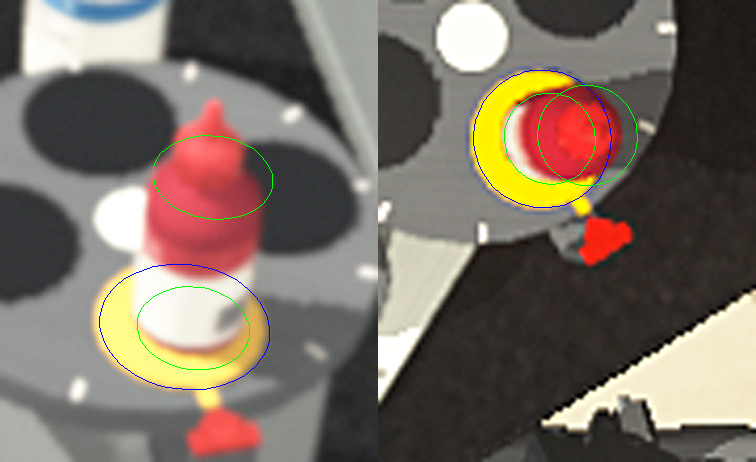

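```bash
python3 - <<'E' 2>/dev/null
from h import *
im=manip.capture("wrist");cv2.imwrite("pics/w12.png",im[:,:,::-1]);print(manip.read_state()["eef_pos"],manip.camera_params("wrist")["pose"],manip.read_state()["time_s"])
E
```

```text
[0.3277 0.1729 0.4611] [[ 0.2427  0.8462  0.4745  0.2244]
 [ 0.9644 -0.1574 -0.2125  0.2127]
 [-0.1052  0.5091 -0.8542  0.5836]
 [ 0.      0.      0.      1.    ]] 34.5083
```

View pics/w12.png

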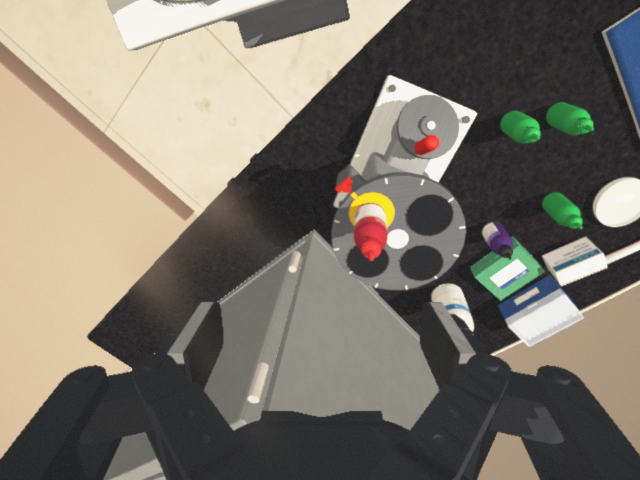

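```bash
python3 - <<'E' 2>/dev/null
from h import *
print("top tip",onplane((416.9,260.5),"top",.292),"side tip",onplane((400,203.8),"side",.292))
cp=manip.camera_params("wrist"); im=manip.capture("wrist")
cv2.imwrite("pics/wz.png",cv2.resize(im[170:280,320:430],None,fx=5,fy=5,interpolation=cv2.INTER_CUBIC)[:,:,::-1])
hsv=cv2.cvtColor(manip.capture("top"),cv2.COLOR_RGB2HSV)
# pad circle fits from yellow pixels boundary
for c,win in [("top",(370,230,440,300)),("side",(350,225,430,290)),("wrist",(330,180,410,240))]:
    I=manip.capture(c);h=cv2.cvtColor(I,cv2.COLOR_RGB2HSV);m=((h[...,0]>19)&(h[...,0]<33)&(h[...,1]>120)&(h[...,2]>100)).astype(np.uint8)
    k=np.zeros_like(m);k[win[1]:win[3],win[0]:win[2]]=1;m=cv2.morphologyEx(m*k,cv2.MORPH_OPEN,np.ones((4,4)))
    ct=max(cv2.findContours(m,cv2.RETR_EXTERNAL,cv2.CHAIN_APPROX_NONE)[0],key=cv2.contourArea).reshape(-1,2)
    hull=cv2.convexHull(ct).reshape(-1,2)
    W=np.array([onplane(p,c,.197,cp if c=="wrist" else None)[:2] for p in hull])
    r=least_squares(lambda t:np.hypot(*(W-t).T)-.028,[.416,.185],loss="soft_l1",f_scale=.0007);print(c,"pad",r.x,len(hull),np.round(np.sort(np.abs(r.fun))[len(hull)//2],5))
for d in manip.landmark_of("stain_red","wrist"): print(d["position"],d["confidence"],onplane(d["position"],"wrist",.197,cp))
E
```

```text
top tip [0.4172 0.1906 0.292 ] side tip [0.4207 0.1843 0.292 ]
top pad [0.4136 0.184 ] 15 9e-05
side pad [0.4143 0.184 ] 8 0.00079
wrist pad [0.418  0.1863] 16 0.00015
[552.3, 200.3] 0.82 [0.4405 0.3959 0.197 ]
[368.5, 211.2] 0.7 [0.414  0.1833 0.197 ]
[555.1, 113.2] 0.67 [0.3391 0.3928 0.197 ]
[508.8, 121.5] 0.56 [0.3384 0.3464 0.197 ]
```

View pics/wz.png

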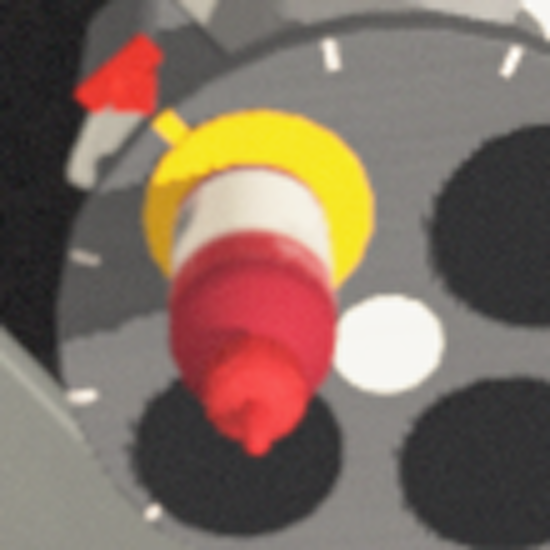

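```bash
python3 - <<'E' 2>/dev/null
from h import *
a=cv2.imread("pics/w7.png")[180:260,285:365];b=cv2.imread("pics/w9.png")[180:280,260:380]
cv2.imwrite("pics/cmp.png",np.hstack([cv2.resize(a,(480,480),interpolation=cv2.INTER_CUBIC),np.zeros((480,4,3),np.uint8)]))
cp=manip.camera_params("wrist")
cpw=np.load("cpw.npy",allow_pickle=True).item()
# current wrist: pad model + foot model overlays for several offsets
I=manip.capture("wrist");x0,y0=320,170;t=np.linspace(0,2*np.pi,60)
a=cv2.resize(I[y0:y0+110,x0:x0+110],None,fx=5,fy=5,interpolation=cv2.INTER_CUBIC)[:,:,::-1].copy()
for (dx,dy,z,r,col) in [(0,0,.197,.028,(255,0,0)),(0,0,.197,.0185,(0,255,0)),(.005,-.001,.197,.0185,(255,0,255)),(.005,-.001,.262,.0185,(255,0,255)),(0,0,.262,.0185,(0,255,0)),(.005,-.001,.297,.002,(255,0,255)),(0,0,.297,.002,(0,255,0))]:
    P=((proj(np.c_[.418+dx+r*np.cos(t),.1863+dy+r*np.sin(t),0*t+z],"wrist",cp)-[x0,y0]+.5)*5).astype(np.int32);cv2.polylines(a,[P],True,col,1)
cv2.imwrite("pics/ov2.png",a)
E
```

```text
(no output)
```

View pics/cmp.png

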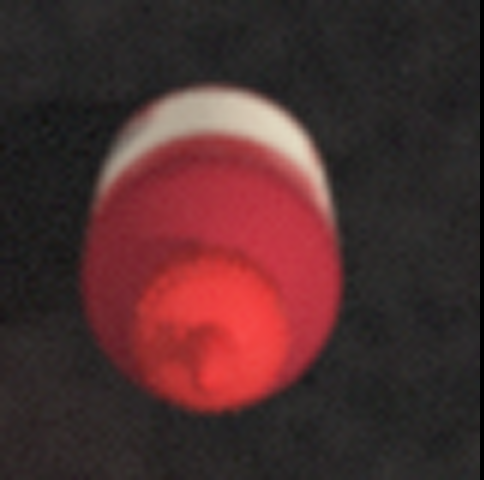

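View pics/ov2.png

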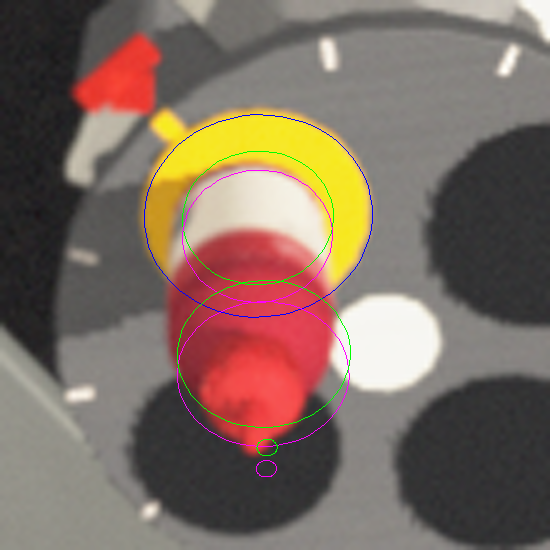

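Run:
```python
from plant import manip
r=manip.read_state();print(r["time_s"],r["qvel"],manip.finish_job())
```

```text
the job is handed in; nothing more can be done
34.8583 [-0.002894   -0.00330082  0.00107027  0.0009783  -0.00142578 -0.00212704
  0.00231479] None
```

The job is handed in, at 34.9 s of the 61 s allowed; no verdict was reported.

I wound the crank clockwise about 3.2 turns, to its highest position, which should be 18.85 rad. The most I read at the wrist while cranking was about 13 N. I let go of the handle, picked the red bottle up, set it on the yellow pad (it stopped at about 6 N of contact force), and moved the arm clear.

**Alignment:** in the top and side pictures the yellow mark meets the red pointer. I measured about 32.6° for the mark against 32.4° for the pointer. It still lined up after I released the handle and after placing.

**Red bottle:** it stands upright, and its foot looks wholly inside the pad. It is a little off centre. The views disagree on how much: 0 to 5 mm along x and 1 to 4 mm along y, against about 9.5 mm of room. No picture shows the far edge of the foot, so that side is inferred.

**Violet bottle:** it was at (0.589, 0.384–0.387) m before and (0.591, 0.388) m after, which is within measuring error. The pictures show it standing as it was.

**Other disagreement:** the wrist camera places the stage and pad about 2–4 mm farther in x than the fixed cameras. I aimed between the two.

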